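# Draw the griddle's drip tray out with the tray hook

## Task

The griddle is still hot, so keep the gripper off it: pick up the tray hook by its wooden handle, reach its bent tip in under the griddle's front ledge, feel for the swivelling pull eye of the drip tray, drop the tip into the eye and draw the tray gently out until it stops, without forcing anything. Then unhook and lay the hook back flat on the hob where it lay, leaving the tray out and the things round about undisturbed.

Things in the scene. Friction and masses are not known exactly. Their poses are not given: they have to be found in the camera images.
- hook_grip (a point): middle of the wooden handle of the loose tray hook, the place to grip; the handle is 110 long, 24 wide, 26 mm high. x points along the handle to the hook's tip, z up. The hook lies on the hob on the flat underside of its handle and on its bent tip. About 160 g.
- hook_tip (a point): lowest end of the hook's tip, a round flat-ended pin 8 mm thick pointing down: 160 mm ahead of hook_grip and 13 mm below it, level with the handle's underside. An 8 mm rod leaves the handle 60 mm ahead of hook_grip, rises in a crank and from 80 mm on runs level, its centre line 26 mm above this point, to the top of the pin. Axes as hook_grip.
- hook: the tray hook as a whole; origin at the middle of the handle's underside, x towards the tip, z up.
- griddle: hot electric table griddle, steel with a dark plate, 220 deep, 290 wide, 129 mm high, fixed on the hob; origin under its middle, at hob level; its front faces its own -x, z up. The heater housing forms the front ledge, its edge at x = -110 mm, with two dials at y = +-98 mm, 14 mm proud. Below the ledge the front is open from the hob to 60 mm, between y = -130 and +130 mm. It carries tray and eye.
- eye_pivot (a point): upright pivot of the hidden pull eye, on the middle of the tray's front, 16 mm above the hob; moves with the tray; axes as griddle. The eye is a flat-lying ring of 7 mm wire, opening 17, outside 31 mm, centre 48 mm from the pivot on a 7 mm stem. It points to -x, turned up to 0.95 rad either way, to stops; the angle is not measured: feel for it. About 2.5 N sideways turns it; it stays as left.
- tray_front (a point): middle of the drip tray's flat front face, 34 mm above the hob, moving with the tray; the face is 236 wide and reaches from 13 to 54 mm above the hob; eye_pivot stands 10 mm in front of it. Fully in, the face lies 106 mm behind the ledge's front edge. Axes as griddle.
- tray (a joint): how far the drip tray is drawn out, m: 0 fully in, 0.12 at its outward stop. It starts between 0 and 0.012. It slides with a drag of about 4 N and stays where it is left; the stop is hard.
- salt_shaker: bystander: glass salt shaker with grey top, 44 mm wide, 90 mm high, loose; origin under its middle. Stands on the left worktop.
- pepper_mill: bystander: dark wooden pepper mill, 58 mm wide, 160 mm high, loose; origin under its middle.
- rice_bowl: bystander: white bowl 115 mm across, 51 mm high, loose; origin under its middle. Stands on the left worktop.
- kitchen_timer: bystander: red and white round kitchen timer, 70 mm wide, 62 mm high, loose; origin under its middle. Stands on the left worktop.

How it is judged (in metres and radians):
On the way, in this order (a step that is already met when the one before it is completed fails the run):
1. the hook has caught the tray and is drawing it: drawn out more than 30 mm with the hook bearing on it (value of joint tray above 0.03 m and contact force between hook and griddle above 1 N), for 0.05 s.
2. the tray is drawn out to its stop (within 5 mm) (value of joint tray above 0.115 m), for 0.2 s.
At the end, for the whole second after the job is handed in: the tray stands out at its stop (within 5 mm), the hook lies released, still and flat on the hob on its handle and tip, its handle's middle within 60 mm of where it lay at the start, touching neither the tray nor the griddle (value of joint tray above 0.115 m and distance of hook_grip from where it was at the start of the episode below 0.06 m and angle between hook_grip's own z axis and vertical below 0.1 rad and height (world z) of hook_grip below 0.02 m and height (world z) of hook_tip below 0.012 m and linear speed of hook below 0.01 m/s and contact force between hook and griddle below 0.1 N).
It fails at once if the hook is forced: it bears on the griddle, its tray or its pull eye with more than 18 N (contact force between hook and griddle above 18 N).
It fails at once if the gripper or the arm touches the hot griddle or its tray (contact force between any of the fingers, the arm and griddle above 1 N).
It fails at once if the tray is jerked out (faster than 0.25 m/s) (velocity of joint tray above 0.25 m/s).
It fails at once if a bystander is pushed more than 15 mm or tipped over (distance of any of salt_shaker, pepper_mill, rice_bowl, kitchen_timer from where it was at the start of the episode above 0.015 m or angle between any of salt_shaker, pepper_mill's own z axis and vertical above 0.3 rad).
It also fails if it takes over 72 s, if anything falls off the work surface, if the arm or the gripper's body presses on something with over 40 N, if the wrist force passes 120 N, or if a joint passes its speed limit or range.

## Robot

A 6-joint arm with a two-finger parallel gripper is mounted at the origin on a cart in front of the work surface, level with it; the furniture and walls round the work are solid. World frame = base frame: x ahead of the robot, y to its left, z up, the work surface at z = 0. Lengths are in mm, angles in degrees, forces in N, time in s.
With the tool pointing down it reaches from about 300 to 875 mm from the base axis. Payload 6.4 kg.
Tool frame: the origin (TCP) lies on the front face of the gripper's body, between the roots of the fingers; the fingertips stand 73 mm ahead of it and the grasp point (between the pads) lies 54 mm ahead of it; z points along the fingers, y is the line along which they close (so a half turn about z gives the same grasp; the last joint's range is limited). The gripper opens to 85 mm and grips with 20 to 120 N. Pads are 22 mm wide; open, the fingers measure 114 mm over their backs; the gripper's body (76 mm by 85 mm) begins 54 mm behind the grasp point. The pads swing forward as they close: fully open they stand 13 mm farther back than shut.
Start: joints at [56.419, 10.359, 92.074, -0, 77.567, -11.82], TCP at [213.162, 534.044, 303.888] pointing down, gripper open.
Joint ranges: [-171.53, 171.53], [-51.25, 118.39], [17.06, 147.69], [-65.23, 245.23], [0, 150.52], [-178.68, 178.68]. Speed limits (degrees/s): [147.25, 147.25, 172.46, 180, 180, 180].

## Interface

Orientations are given as [roll, pitch, yaw] about the fixed x, y, z axes, in that order (R = Rz(yaw) Ry(pitch) Rx(roll)).
In Python, from workcell import ctrl, grab_frame, camera_model, ticket gives the robot as it stands.
- The arm moves only by the tool send_rows, never from a script. Its argument "plan" is a list of rows, each an object of numbers: "dx", "dy", "dz": the shift along the tool's x, y, z in mm; "ax", "ay", "az": the turn, a rotation vector about the tool's x, y, z in rad; "hand": the closure, from -1 (fully open) to 1 (shut). A call has 1 to 8 rows; each row shifts and turns the commanded pose from where the row before left it, along the tool's axes as they then stand; what a row does not reach is not made up. A row lasts 1/10 s, in which the tool goes at most 50 mm and 8.59 degrees, less where a joint would pass 70% of its speed; a pose out of reach is approached as far as the arm can. A call is refused whole if a number of a shift passes 50 or a number of a turn 0.15, either way. A call with a gripper value outside its range is refused whole. The fingers move at their own pace and stop on an object; "grip_force" is the grip in N (left out, the last holds). Time passes only in rows, so rows that do not move let the fingers close. It gives the time, the measured TCP pose, the force, the opening and the grip force at its end, in the units of the state.
- ctrl.observe(): the state, without advancing time (a new reading comes with each control period).
- grab_frame(name): name is "side" or "top" or "wrist"; returns the picture (480x640x3 uint8, blue, green, red); there is no depth.
- camera_model(name): a dict with "fx", "fy", "cx", "cy" (pixels), "extrinsics" (4x4, takes a point from camera to world coordinates). Camera axes: x right, y up, looking along -z (the intrinsics and any distortion apply to the point x, -y, -z); pixel columns grow to the right and rows downward; lengths in mm; the calibration is good to about 2 mm. A picture is of the moment at which its call begins: read the wrist's pose just before it. camera_model takes no time and is no camera call; for the wrist camera it gives the pose at the moment of the call.
- ticket.job_done(): hands the job in; it is judged then, once.
The state is a dict: "t": time; "q": joint angles; "qd": joint speeds; "joint_torque": joint torques, N m; "tool_pos": TCP position; "orientation": TCP orientation; "contact_force": force on the tool from outside, world axes, zero at the start; "torque": the same for the moment, N m; "finger_gap": opening from 0.0 (shut) to 1.0 (fully open); "grasp_force": force on a finger pad.
Only numpy, scipy, OpenCV 4.12 (cv2) and the standard library are available. Lean on these libraries where they do the work, as an engineer would, in place of code of your own. Each camera call takes 0.05 s, during which the arm holds its last target. There are 200 camera calls.

## Working session

There is one attempt and no reset: what is moved stays moved. The work goes in short steps, Python scripts to look and compute and a tool call to move; the robot and the scene stay as the last step left them, time stands still between calls to the robot, and variables do not carry over. Pictures are saved under pics/ and viewed, at most 10 in all, crops included, and the job is handed in when it is done.

Besides the shell and the picture viewer there is one more tool, called after "Request:" in YAML: its name, and indented under it one key for each argument. send_rows: Moves the arm, as the interface text tells. Its arguments: {"type":"object","properties":{"plan":{"type":"array","items":{"type":"object","properties":{"dx":{"type":"number"},"dy":{"type":"number"},"dz":{"type":"number"},"ax":{"type":"number"},"ay":{"type":"number"},"az":{"type":"number"},"hand":{"type":"number"}}}},"grip_force":{"type":"number"}},"required":["plan"]}

```bash
mkdir -p pics
python3 - <<'E'
from workcell import ctrl, grab_frame, camera_model, ticket
import cv2,numpy as np
for n in ("top","side"):
    cv2.imwrite(f"pics/{n}0.png",grab_frame(n)); m=camera_model(n); print(n,{k:(np.round(v,3).tolist()) for k,v in m.items()})
print(ctrl.observe())
E
```

```text
top {'fx': 540.125, 'fy': 540.125, 'cx': 317.938, 'cy': 237.429, 'extrinsics': [[0.002, 0.99, -0.138, 459.752], [-1.0, 0.001, -0.008, -63.775], [-0.008, 0.138, 0.99, 1294.349], [0.0, 0.0, 0.0, 1.0]]}
side {'fx': 500.155, 'fy': 500.155, 'cx': 324.322, 'cy': 239.659, 'extrinsics': [[0.984, 0.1, -0.146, 431.52], [-0.176, 0.486, -0.856, -1086.864], [-0.015, 0.868, 0.496, 635.711], [0.0, 0.0, 0.0, 1.0]]}
{'t': 0.1, 'q': array([ 5.64195147e+01,  1.03986425e+01,  9.21246355e+01,  4.81116366e-04,
        7.75683815e+01, -1.18195305e+01]), 'qd': array([ 0.01702526, -0.03030081, -0.1820077 , -0.03343391,  0.1819772 ,
       -0.1428415 ]), 'joint_torque': array([ 4.54264446e-04, -4.45875728e+01, -3.52237380e+01, -2.79568503e-04,
        4.16694354e-03,  1.29548306e-05]), 'tool_pos': array([212.93622215, 533.71373836, 303.07517801]), 'orientation': array([-1.79910380e+02, -1.92342750e-02,  1.58238926e+02]), 'contact_force': array([ 0.23068581, -0.17267937,  0.40403747]), 'torque': array([-0.01954909,  0.00289075,  0.01310028]), 'grasp_force': 0.0, 'finger_gap': 1.0011247473472331}
```

View pics/top0.png

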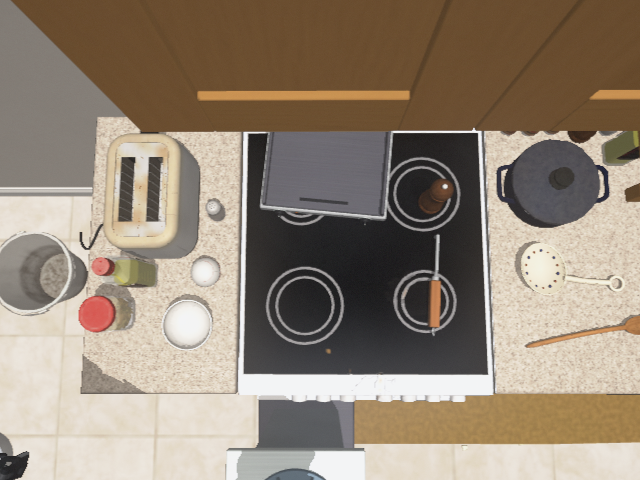

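View pics/side0.png

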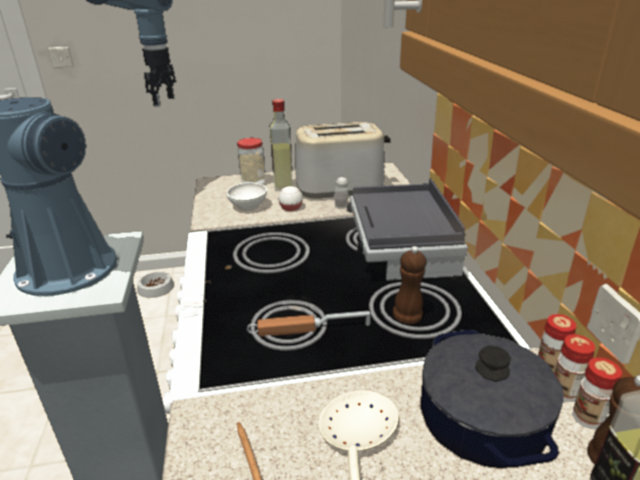

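The top view shows the hook's handle at about (435,303) with its tip near (437,236). The griddle's front edge runs from (262,208) to (386,218), and the mill stands at (430,205). I'll measure these and look at enlarged crops.

```bash
cat > h.py <<'E'
import cv2,numpy as np
from workcell import ctrl, grab_frame, camera_model, ticket
def ray(m,uv):
    d=np.array([(uv[0]-m["cx"])/m["fx"],-(uv[1]-m["cy"])/m["fy"],-1.]); E=np.array(m["extrinsics"]); return E[:3,3],E[:3,:3]@d
def onz(m,uv,z):
    o,d=ray(m,uv); return o+d*(z-o[2])/d[2]
def proj(m,p):
    E=np.array(m["extrinsics"]); c=E[:3,:3].T@(np.array(p)-E[:3,3]); return np.array([m["cx"]+m["fx"]*c[0]/-c[2], m["cy"]-m["fy"]*c[1]/-c[2]])
E
python3 - <<'E'
from h import *
m=camera_model("top"); I=cv2.imread("pics/top0.png"); hsv=cv2.cvtColor(I,cv2.COLOR_BGR2HSV)
k=cv2.inRange(hsv,(5,120,60),(20,255,255)); k[:, :415]=0;k[:,460:]=0;k[:260]=0;k[345:]=0
c=max(cv2.findContours(k,0,1)[0],key=cv2.contourArea); r=cv2.minAreaRect(c); print(r); b=cv2.boxPoints(r)
P=np.array([onz(m,p,26) for p in b]); print(np.round(P),np.round(P.mean(0),1))
print("tip",onz(m,(437,236),26))
for uv in [(262,208),(386,218)]:
  for z in (129,100,60): print(uv,z,np.round(onz(m,uv,z)))
s=cv2.imread("pics/side0.png")
A=cv2.resize(I[125:350,240:500],None,fx=3,fy=3,interpolation=2)[:600]
B=cv2.resize(s[170:350,230:480],None,fx=3.2,fy=3.2,interpolation=2)
cv2.imwrite("pics/a.png",A);cv2.imwrite("pics/b.png",B)
E
```

```text
((435.0, 303.0), (46.0, 10.0), 90.0)
[[ 536. -316.   26.]
 [ 536. -339.   26.]
 [ 430. -336.   26.]
 [ 430. -313.   26.]] [ 482.9 -325.8   26. ]
tip [ 640.13113623 -334.95764242   26.        ]
(262, 208) 129 [687.  69. 129.]
(262, 208) 100 [693.  72. 100.]
(262, 208) 60 [701.  77.  60.]
(386, 218) 129 [ 665. -203.  129.]
(386, 218) 100 [ 670. -206.  100.]
(386, 218) 60 [ 677. -211.   60.]
```

View pics/a.png

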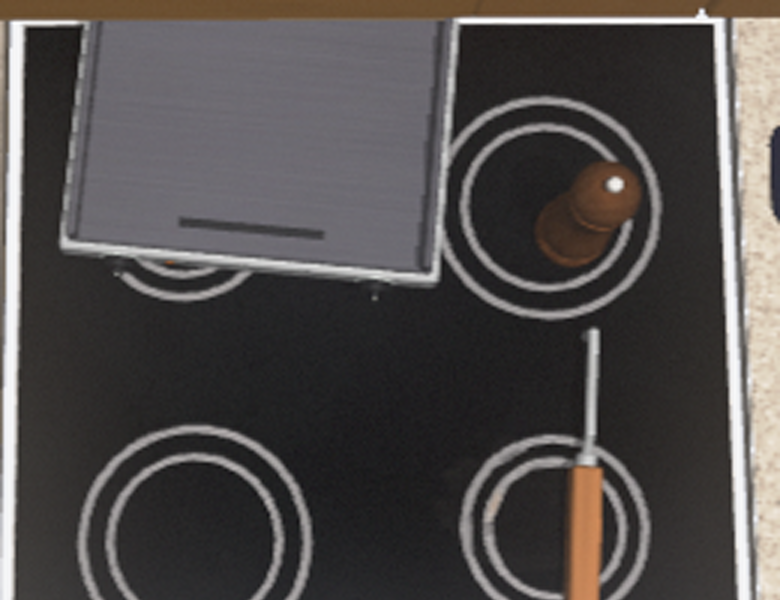

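View pics/b.png

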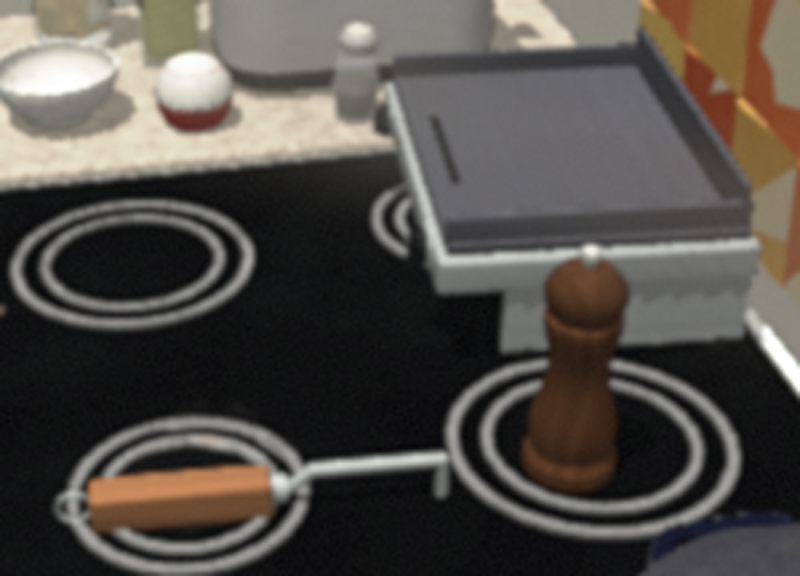

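The crops show the ledge's lower front corners at top-view pixels of about (261,206) and (386,220). They are about 290 mm apart when cast onto z=60, which matches the griddle's width. The hook lies free with its tip at about (437,236), and the mill is beyond it. Next I'll refine the edge line and check the wrist camera mount.

Run:
```python
from h import *
m=camera_model("top"); I=cv2.imread("pics/top0.png"); g=cv2.cvtColor(I,cv2.COLOR_BGR2GRAY).astype(float)
pts=[]
for u in list(range(310,355))+list(range(268,276)):
    col=g[195:230,u]; d=np.diff(col); i=int(np.argmin(d)); pts.append((u,195+i+.5))
pts=np.array(pts); vx,vy,x0,y0=cv2.fitLine(pts.astype(np.float32),cv2.DIST_HUBER,0,.01,.01).ravel()
print("line slope",vy/vx, "at 262,386:",[y0+vy/vx*(u-x0) for u in (262,386)])
# ends: along the line just above
for r in (-1.5,):
    for lo,hi in((252,275),(375,398)):
        print([int(g[int(round(y0+vy/vx*(u-x0)+r)),u]) for u in range(lo,hi)])
ms=camera_model("side")
a=onz(m,(261,y0+vy/vx*(261-x0)),60);b=onz(m,(387,y0+vy/vx*(387-x0)),60);print(a,b,np.linalg.norm(a-b)); print("side proj near corner",proj(ms,b),"far",proj(ms,a))
w=camera_model("wrist");s=ctrl.observe()
from scipy.spatial.transform import Rotation as R
T=R.from_euler('xyz',s["orientation"],degrees=True).as_matrix();E=np.array(w["extrinsics"]);print("cam in tool",T.T@(E[:3,3]-s["tool_pos"]),(T.T@E[:3,:3]).round(2).tolist())
# hook rod / tip
k=[(v,int(np.argmax(g[v,425:450]))+425,int(g[v,425:450].max())) for v in range(230,276,4)];print(k)
print(proj(ms,onz(m,(437,236),30)))
# mill base / salt etc
```

```text
line slope 0.09017758 at 262,386: [np.float32(207.77936), np.float32(218.96136)]
[50, 47, 46, 45, 44, 46, 46, 72, 156, 197, 202, 203, 204, 186, 182, 187, 190, 193, 194, 198, 200, 203, 206]
[210, 197, 200, 203, 203, 207, 208, 210, 212, 208, 172, 95, 33, 34, 34, 36, 34, 33, 43, 123, 156, 156, 120]
[701.58940777  79.2938409   60.        ] [ 674.87018354 -213.22797728   60.        ] 293.73956331307045
side proj near corner [368.20380303 263.23178861] far [350.20728653 203.90318559]
cam in tool [ 7.57599793e+01 -1.05018364e-02 -7.05047160e+01] [[-0.0, 0.96, 0.29], [1.0, -0.0, 0.0], [0.0, 0.29, -0.96]]
[(230, 425, 154), (234, 437, 111), (238, 438, 197), (242, 438, 208), (246, 437, 193), (250, 437, 194), (254, 437, 191), (258, 437, 195), (262, 437, 199), (266, 437, 202), (270, 436, 168), (274, 436, 178)]
[365.75743337 310.81861977]
```

Request:
send_rows:
  plan:
    - {"dx":-30,"dy":-39}
    - {"dx":-30,"dy":-39}
    - {"dx":-30,"dy":-39}
    - {"dx":-30,"dy":-39}
    - {"dx":-30,"dy":-39}
    - {"dx":-30,"dy":-39}
    - {"dx":-30,"dy":-39}
    - {"dx":-30,"dy":-39}

```text
invalid input at $.plan[0]: expected keys dx, dy, dz, ax, ay, az, hand
```

Request:
send_rows:
  plan:
    - {"dx":-30,"dy":-39}
    - {"dx":-30,"dy":-39}
    - {"dx":-30,"dy":-39}
    - {"dx":-30,"dy":-39}
    - {"dx":-30,"dy":-39}
    - {"dx":-30,"dy":-39}
    - {"dx":-30,"dy":-39}
    - {"dx":-30,"dy":-39}

```text
invalid input at $.plan[0]: expected keys dx, dy, dz, ax, ay, az, hand
```

Request:
send_rows:
  plan:
    - {"dx":-30,"dy":-39}
    - {"dx":-30,"dy":-39}
    - {"az":-0.11}
    - {"az":-0.11}
    - {"az":-0.11}
    - {"dz":0}

```text
invalid input at $.plan[0]: expected keys dx, dy, dz, ax, ay, az, hand
```

Run:
```python
from h import *
s=ctrl.observe();print(s["tool_pos"],s["orientation"],s["q"],s["t"],s["contact_force"])
w=camera_model("wrist");I=grab_frame("wrist");cv2.imwrite("pics/w1.png",I)
hsv=cv2.cvtColor(I,cv2.COLOR_BGR2HSV)
k=cv2.inRange(hsv,(5,110,60),(22,255,255))
c=max(cv2.findContours(k,0,1)[0],key=cv2.contourArea);r=cv2.minAreaRect(c);print(r)
P=np.array([onz(w,p,26) for p in cv2.boxPoints(r)]);print(P.round(1),P.mean(0).round(1))
m=camera_model("top")
print("grip,tip predicted in wrist px",proj(w,[482.9,-325.8,26]),proj(w,[640,-335,26]))
print("edge mid z60,78",onz(m,(322.6,213.3),60),onz(m,(322.6,213.3),78))
```

```text
[212.93622215 533.71373836 303.07517801] [-1.79910380e+02 -1.92342750e-02  1.58238926e+02] [ 5.64195147e+01  1.03986425e+01  9.21246355e+01  4.81116366e-04
  7.75683815e+01 -1.18195305e+01] 0.1 [ 0.23068581 -0.17267937  0.40403747]
((108.12477111816406, 235.01303100585938), (58.71997833251953, 244.46347045898438), 72.75853729248047)
[[118.6 200.7  26. ]
 [141.2 453.5  26. ]
 [197.3 444.7  26. ]
 [177.3 178.7  26. ]] [158.6 319.4  26. ]
grip,tip predicted in wrist px [-159.73534988  593.64220422] [-91.07126749 657.29465955]
edge mid z60,78 [688.36218232 -64.07452988  60.        ] [685.02845044 -64.07016907  78.        ]
```

View pics/w1.png

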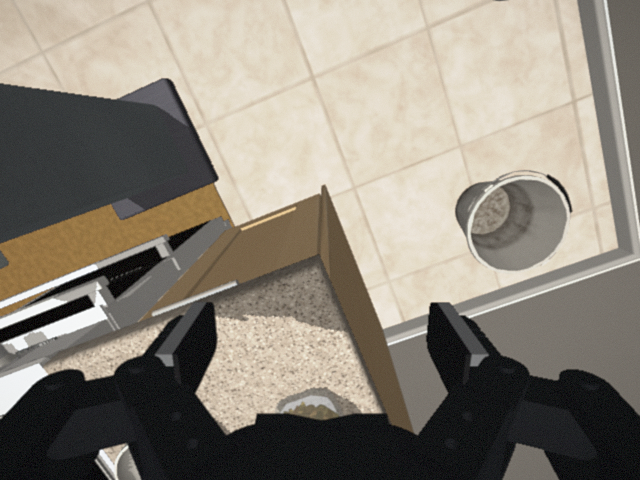

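The rows need all seven keys. The arm has not moved, so this picture shows only the floor and worktop corner.

Request:
send_rows:
  plan:
    - {"dx":-30,"dy":-39,"dz":0,"ax":0,"ay":0,"az":0,"hand":-1}
    - {"dx":-30,"dy":-39,"dz":0,"ax":0,"ay":0,"az":0,"hand":-1}
    - {"dx":-30,"dy":-39,"dz":0,"ax":0,"ay":0,"az":0,"hand":-1}
    - {"dx":-30,"dy":-39,"dz":0,"ax":0,"ay":0,"az":0,"hand":-1}
    - {"dx":-30,"dy":-39,"dz":0,"ax":0,"ay":0,"az":0,"hand":-1}
    - {"dx":-30,"dy":-39,"dz":0,"ax":0,"ay":0,"az":0,"hand":-1}
    - {"dx":-30,"dy":-39,"dz":0,"ax":0,"ay":0,"az":0,"hand":-1}
    - {"dx":-30,"dy":-39,"dz":0,"ax":0,"ay":0,"az":0,"hand":-1}

```text
t: 0.95
tool_pos: [320.2, 153.6, 303.9]
orientation: [180.0, 0.0, 158.3]
contact_force: [2.5, -0.0, -0.3]
finger_gap: 1.003
grasp_force: 0.0
```

Request:
send_rows:
  plan:
    - {"dx":-30,"dy":-39,"dz":0,"ax":0,"ay":0,"az":0,"hand":-1}
    - {"dx":-30,"dy":-39,"dz":0,"ax":0,"ay":0,"az":0,"hand":-1}
    - {"dx":-30,"dy":-39,"dz":0,"ax":0,"ay":0,"az":0,"hand":-1}
    - {"dx":-30,"dy":-39,"dz":0,"ax":0,"ay":0,"az":0,"hand":-1}
    - {"dx":-30,"dy":-39,"dz":0,"ax":0,"ay":0,"az":0,"hand":-1}
    - {"dx":-30,"dy":-39,"dz":0,"ax":0,"ay":0,"az":0,"hand":-1}
    - {"dx":-30,"dy":-39,"dz":0,"ax":0,"ay":0,"az":0,"hand":-1}
    - {"dx":-30,"dy":-39,"dz":0,"ax":0,"ay":0,"az":0,"hand":-1}

```text
t: 1.75
tool_pos: [427.6, -225.6, 303.7]
orientation: [180.0, -0.0, 158.2]
contact_force: [1.0, 0.7, -0.1]
finger_gap: 1.0
grasp_force: 0.0
```

Request:
send_rows:
  plan:
    - {"dx":-30,"dy":-39,"dz":0,"ax":0,"ay":0,"az":0,"hand":-1}
    - {"dx":-30,"dy":-39,"dz":0,"ax":0,"ay":0,"az":0,"hand":-1}
    - {"dx":0,"dy":0,"dz":0,"ax":0,"ay":0,"az":-0.11,"hand":-1}
    - {"dx":0,"dy":0,"dz":0,"ax":0,"ay":0,"az":-0.11,"hand":-1}
    - {"dx":0,"dy":0,"dz":0,"ax":0,"ay":0,"az":-0.11,"hand":-1}
    - {"dx":0,"dy":0,"dz":0,"ax":0,"ay":0,"az":0,"hand":-1}

```text
t: 2.35
tool_pos: [454.3, -318.2, 303.4]
orientation: [180.0, -0.0, 177.2]
contact_force: [0.2, -0.2, -0.4]
finger_gap: 1.0
grasp_force: 0.0
```

Run:
```python
from h import *
s=ctrl.observe();print(s["tool_pos"],s["orientation"],s["q"],s["t"],s["contact_force"])
w=camera_model("wrist");I=grab_frame("wrist");cv2.imwrite("pics/w2.png",I)
print("grip,tip predicted in wrist px",proj(w,[482.9,-325.8,26]),proj(w,[640,-335,26]))
hsv=cv2.cvtColor(I,cv2.COLOR_BGR2HSV)
k=cv2.inRange(hsv,(5,110,60),(22,255,255))
for c in cv2.findContours(k,0,1)[0]:
  if cv2.contourArea(c)>300:
    r=cv2.minAreaRect(c);print(r)
    P=np.array([onz(w,p,26) for p in cv2.boxPoints(r)]);print(P.round(1).tolist(),P.mean(0).round(1))
```

```text
[ 454.25783614 -318.16820943  303.37569129] [ 1.79960565e+02 -4.07602551e-02  1.77184639e+02] [-4.72710751e+01  7.81932744e+00  9.50386098e+01 -4.08392569e-04
  7.71987759e+01 -1.34455610e+02] 2.35 [ 0.21522022 -0.16745653 -0.3861251 ]
grip,tip predicted in wrist px [315.0560691  237.07360269] [314.48592038 369.98070186]
((316.0, 232.5), (105.0, 24.0), 90.0)
[[425.2, -333.3, 26.0], [426.4, -310.3, 26.0], [536.0, -315.1, 26.0], [534.8, -340.2, 26.0]] [ 480.6 -324.7   26. ]
((46.56005096435547, 160.55796813964844), (11.931649208068848, 100.41390991210938), 73.03385162353516)
[[400.9, -624.9, 26.0], [378.7, -527.2, 26.0], [389.1, -526.4, 26.0], [411.7, -624.9, 26.0]] [ 395.1 -575.8   26. ]
((117.4384994506836, 11.148667335510254), (25.866979598999023, 235.62539672851562), 88.5024185180664)
[[263.5, -579.3, 26.0], [268.8, -381.3, 26.0], [287.8, -383.0, 26.0], [282.5, -584.7, 26.0]] [ 275.6 -482.    26. ]
```

View pics/w2.png

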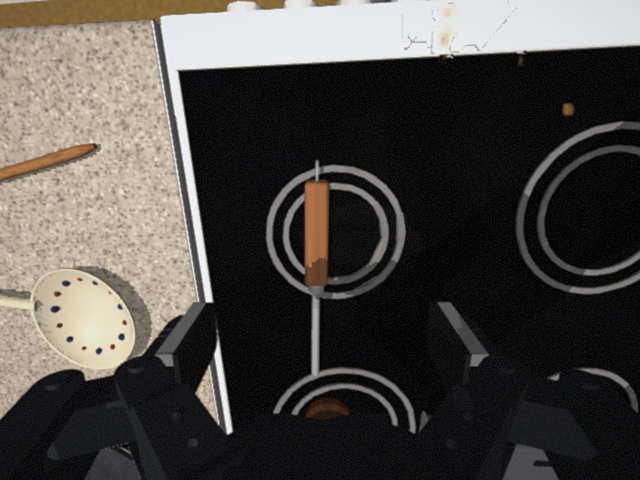

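The wrist view shows the handle at (316,233) and the rod running to (315,375). The hook's yaw is about -3.5°. I'll descend and grip 25 mm behind the handle's middle to keep more clearance from the griddle.

Request:
send_rows:
  plan:
    - {"dx":-2.5,"dy":-5.2,"dz":40,"ax":0,"ay":0,"az":0.012,"hand":-1}
    - {"dx":0,"dy":0,"dz":45,"ax":0,"ay":0,"az":0,"hand":-1}
    - {"dx":0,"dy":0,"dz":45,"ax":0,"ay":0,"az":0,"hand":-1}
    - {"dx":0,"dy":0,"dz":45,"ax":0,"ay":0,"az":0,"hand":-1}
    - {"dx":0,"dy":0,"dz":35,"ax":0,"ay":0,"az":0,"hand":-1}
    - {"dx":0,"dy":0,"dz":12,"ax":0,"ay":0,"az":0,"hand":-1}
    - {"dx":0,"dy":0,"dz":4,"ax":0,"ay":0,"az":0,"hand":-1}
    - {"dx":0,"dy":0,"dz":0,"ax":0,"ay":0,"az":0,"hand":-1}

```text
t: 3.2
tool_pos: [457.3, -324.0, 78.9]
orientation: [-179.9, 0.1, 176.4]
contact_force: [0.8, -0.3, 0.2]
finger_gap: 0.999
grasp_force: 0.0
```

Request:
send_rows:
  grip_force: 60
  plan:
    - {"dx":0,"dy":0,"dz":0,"ax":0,"ay":0,"az":0,"hand":1}
    - {"dx":0,"dy":0,"dz":0,"ax":0,"ay":0,"az":0,"hand":1}
    - {"dx":0,"dy":0,"dz":0,"ax":0,"ay":0,"az":0,"hand":1}
    - {"dx":0,"dy":0,"dz":0,"ax":0,"ay":0,"az":0,"hand":1}
    - {"dx":0,"dy":0,"dz":0,"ax":0,"ay":0,"az":0,"hand":1}
    - {"dx":0,"dy":0,"dz":0,"ax":0,"ay":0,"az":0,"hand":1}
    - {"dx":0,"dy":0,"dz":0,"ax":0,"ay":0,"az":0,"hand":1}
    - {"dx":0,"dy":0,"dz":0,"ax":0,"ay":0,"az":0,"hand":1}

```text
t: 4.0
tool_pos: [457.1, -323.9, 78.8]
orientation: [-179.9, 0.1, 176.5]
contact_force: [-1.6, -0.1, 6.9]
finger_gap: 0.266
grasp_force: 60.0
```

Request:
send_rows:
  plan:
    - {"dx":0,"dy":0,"dz":-10,"ax":0,"ay":0,"az":0,"hand":1}
    - {"dx":0,"dy":0,"dz":-10,"ax":0,"ay":0,"az":0,"hand":1}
    - {"dx":0,"dy":20,"dz":0,"ax":0,"ay":0,"az":0.01,"hand":1}
    - {"dx":3,"dy":50,"dz":0,"ax":0,"ay":0,"az":0.01,"hand":1}
    - {"dx":3,"dy":50,"dz":0,"ax":0,"ay":0,"az":0.01,"hand":1}
    - {"dx":4,"dy":50,"dz":0,"ax":0,"ay":0,"az":0,"hand":1}
    - {"dx":2,"dy":35,"dz":0,"ax":0,"ay":0,"az":0,"hand":1}
    - {"dx":0,"dy":0,"dz":0,"ax":0,"ay":0,"az":0,"hand":1}

```text
t: 4.8
tool_pos: [460.3, -114.2, 97.9]
orientation: [179.9, -0.1, 175.0]
contact_force: [-0.1, -1.3, -1.0]
finger_gap: 0.264
grasp_force: 59.3
```

Run:
```python
from h import *
s=ctrl.observe();print(s["tool_pos"],s["orientation"],s["t"],s["contact_force"],s["torque"])
m=camera_model("top");I=grab_frame("top");ms=camera_model("side");S=grab_frame("side")
a=np.radians(s["orientation"][2]+180);tip=s["tool_pos"]+184.5*np.array([np.cos(a),np.sin(a),0]);tip[2]=s["tool_pos"][2]-78.8
rt=tip+[0,0,26]
print("tip",tip,"px top",proj(m,rt),"side pin bottom",proj(ms,tip))
ed=lambda p:np.round(p,1)
A=cv2.resize(I[195:325,300:420],None,fx=4,fy=4,interpolation=2); 
B=cv2.resize(S[200:330,230:390],None,fx=4,fy=4,interpolation=2)[:520]
c=np.zeros((520,800,3),np.uint8);c[:,:320]=A[:,80:400];c[:,320:]=cv2.resize(B,(640,520))[:,160:640]
cv2.imwrite("pics/c.png",c)
```

```text
[ 460.3148313  -114.20051153   97.88375791] [ 1.79899993e+02 -1.22285396e-01  1.74998385e+02] 4.8 [-0.06213108 -1.29818126 -0.9886453 ] [-0.02275087  0.10903416  0.02460324]
tip [ 644.1122997  -130.28592756   19.08375791] px top [350.92177097 233.10957825] side pin bottom [345.73330339 260.70151248]
```

View pics/c.png

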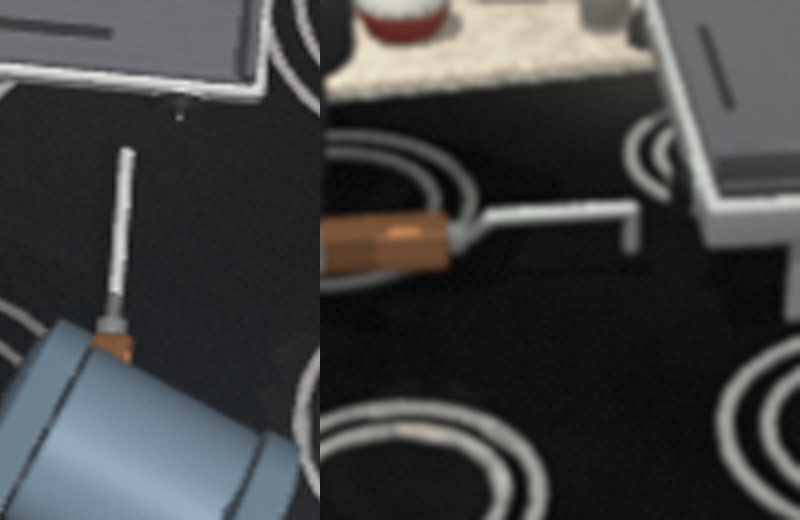

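The pin's end is at top-view (351.5,232.5), within 1 px of the prediction, and the hook hangs level. The opening is clear ahead. I'll go in beside the eye at y=-70 to feel for the tray face.

Request:
send_rows:
  plan:
    - {"dx":-15,"dy":0,"dz":0,"ax":0,"ay":0,"az":0,"hand":1}
    - {"dx":-20,"dy":0,"dz":0,"ax":0,"ay":0,"az":0,"hand":1}
    - {"dx":-20,"dy":0,"dz":0,"ax":0,"ay":0,"az":0,"hand":1}
    - {"dx":-20,"dy":0,"dz":0,"ax":0,"ay":0,"az":0,"hand":1}
    - {"dx":-20,"dy":0,"dz":0,"ax":0,"ay":0,"az":0,"hand":1}
    - {"dx":-15,"dy":0,"dz":0,"ax":0,"ay":0,"az":0,"hand":1}
    - {"dx":-7,"dy":0,"dz":0,"ax":0,"ay":0,"az":0,"hand":1}
    - {"dx":-2,"dy":0,"dz":0,"ax":0,"ay":0,"az":0,"hand":1}

```text
t: 5.7
tool_pos: [580.4, -130.7, 98.0]
orientation: [-180.0, 0.0, 174.7]
contact_force: [-0.7, -0.3, -2.3]
finger_gap: 0.264
grasp_force: 59.3
```

Request:
send_rows:
  plan:
    - {"dx":0,"dy":0,"dz":0,"ax":0,"ay":0,"az":0,"hand":1}
    - {"dx":0,"dy":0,"dz":0,"ax":0,"ay":0,"az":0,"hand":1}

```text
t: 5.9
tool_pos: [579.1, -129.5, 97.7]
orientation: [180.0, -0.1, 174.7]
contact_force: [0.8, -0.2, -1.5]
finger_gap: 0.266
grasp_force: 59.3
```

Request:
send_rows:
  plan:
    - {"dx":-1,"dy":0,"dz":0,"ax":0,"ay":0,"az":0,"hand":1}
    - {"dx":-1,"dy":0,"dz":0,"ax":0,"ay":0,"az":0,"hand":1}
    - {"dx":-1,"dy":0,"dz":0,"ax":0,"ay":0,"az":0,"hand":1}
    - {"dx":0,"dy":0,"dz":0,"ax":0,"ay":0,"az":0,"hand":1}

```text
t: 6.3
tool_pos: [582.5, -129.5, 97.7]
orientation: [180.0, -0.1, 174.7]
contact_force: [-2.8, 0.4, -0.3]
finger_gap: 0.265
grasp_force: 59.4
```

Request:
send_rows:
  plan:
    - {"dx":0,"dy":0,"dz":0,"ax":0,"ay":0,"az":0,"hand":1}

```text
t: 6.4
tool_pos: [582.5, -129.5, 97.7]
orientation: [180.0, -0.1, 174.7]
contact_force: [-2.1, 0.7, -0.8]
finger_gap: 0.261
grasp_force: 59.4
```

Request:
send_rows:
  plan:
    - {"dx":-1,"dy":0,"dz":0,"ax":0,"ay":0,"az":0,"hand":1}
    - {"dx":-1,"dy":0,"dz":0,"ax":0,"ay":0,"az":0,"hand":1}
    - {"dx":0,"dy":0,"dz":0,"ax":0,"ay":0,"az":0,"hand":1}

```text
t: 6.7
tool_pos: [584.7, -129.7, 97.7]
orientation: [180.0, -0.0, 174.7]
contact_force: [-3.5, 0.6, -1.7]
finger_gap: 0.273
grasp_force: 59.4
```

Request:
send_rows:
  plan:
    - {"dx":0,"dy":0,"dz":0,"ax":0,"ay":0,"az":0,"hand":1}

```text
t: 6.8
tool_pos: [584.7, -129.7, 97.7]
orientation: [180.0, -0.0, 174.7]
contact_force: [-4.2, 0.5, -1.0]
finger_gap: 0.266
grasp_force: 59.4
```

The tray face is found: a steady 4 N or so, which matches the drag, with the pin centre about 6 mm behind the pivot line. I'll back off 42 mm, lower, and sweep sideways towards the eye.

Request:
send_rows:
  plan:
    - {"dx":14,"dy":0,"dz":0,"ax":0,"ay":0,"az":0,"hand":1}
    - {"dx":14,"dy":0,"dz":0,"ax":0,"ay":0,"az":0,"hand":1}
    - {"dx":14,"dy":0,"dz":3,"ax":0,"ay":0,"az":0,"hand":1}
    - {"dx":0,"dy":0,"dz":3,"ax":0,"ay":0,"az":0,"hand":1}
    - {"dx":0,"dy":4,"dz":3,"ax":0,"ay":0,"az":0,"hand":1}
    - {"dx":0,"dy":4,"dz":0,"ax":0,"ay":0,"az":0,"hand":1}
    - {"dx":0,"dy":4,"dz":0,"ax":0,"ay":0,"az":0,"hand":1}
    - {"dx":0,"dy":0,"dz":0,"ax":0,"ay":0,"az":0,"hand":1}

```text
t: 7.6
tool_pos: [544.7, -113.4, 89.0]
orientation: [180.0, 0.0, 174.8]
contact_force: [-0.3, -0.5, -1.5]
finger_gap: 0.265
grasp_force: 59.3
```

Request:
send_rows:
  plan:
    - {"dx":0,"dy":0,"dz":0,"ax":0,"ay":0,"az":0,"hand":1}

```text
t: 7.7
tool_pos: [544.5, -113.9, 89.0]
orientation: [-180.0, 0.0, 174.8]
contact_force: [0.1, -0.3, -1.3]
finger_gap: 0.263
grasp_force: 59.3
```

Request:
send_rows:
  plan:
    - {"dx":0,"dy":1,"dz":0,"ax":0,"ay":0,"az":0,"hand":1}
    - {"dx":0,"dy":1,"dz":0,"ax":0,"ay":0,"az":0,"hand":1}
    - {"dx":0,"dy":1,"dz":0,"ax":0,"ay":0,"az":0,"hand":1}
    - {"dx":0,"dy":1,"dz":0,"ax":0,"ay":0,"az":0,"hand":1}
    - {"dx":0,"dy":1,"dz":0,"ax":0,"ay":0,"az":0,"hand":1}
    - {"dx":0,"dy":1,"dz":0,"ax":0,"ay":0,"az":0,"hand":1}
    - {"dx":0,"dy":1,"dz":0,"ax":0,"ay":0,"az":0,"hand":1}
    - {"dx":0,"dy":1,"dz":0,"ax":0,"ay":0,"az":0,"hand":1}

```text
t: 8.5
tool_pos: [544.9, -106.0, 88.9]
orientation: [180.0, -0.0, 174.7]
contact_force: [-1.1, 0.1, -1.3]
finger_gap: 0.265
grasp_force: 59.3
```

Request:
send_rows:
  plan:
    - {"dx":0,"dy":1,"dz":0,"ax":0,"ay":0,"az":0,"hand":1}
    - {"dx":0,"dy":1,"dz":0,"ax":0,"ay":0,"az":0,"hand":1}
    - {"dx":0,"dy":1,"dz":0,"ax":0,"ay":0,"az":0,"hand":1}
    - {"dx":0,"dy":1,"dz":0,"ax":0,"ay":0,"az":0,"hand":1}
    - {"dx":0,"dy":1,"dz":0,"ax":0,"ay":0,"az":0,"hand":1}
    - {"dx":0,"dy":1,"dz":0,"ax":0,"ay":0,"az":0,"hand":1}
    - {"dx":0,"dy":1,"dz":0,"ax":0,"ay":0,"az":0,"hand":1}
    - {"dx":0,"dy":1,"dz":0,"ax":0,"ay":0,"az":0,"hand":1}

```text
t: 9.3
tool_pos: [545.6, -98.0, 88.9]
orientation: [-180.0, 0.0, 174.7]
contact_force: [0.9, 0.6, -1.9]
finger_gap: 0.269
grasp_force: 59.3
```

Request:
send_rows:
  plan:
    - {"dx":0,"dy":1,"dz":0,"ax":0,"ay":0,"az":0,"hand":1}
    - {"dx":0,"dy":1,"dz":0,"ax":0,"ay":0,"az":0,"hand":1}
    - {"dx":0,"dy":1,"dz":0,"ax":0,"ay":0,"az":0,"hand":1}
    - {"dx":0,"dy":1,"dz":0,"ax":0,"ay":0,"az":0,"hand":1}
    - {"dx":0,"dy":1,"dz":0,"ax":0,"ay":0,"az":0,"hand":1}
    - {"dx":0,"dy":1,"dz":0,"ax":0,"ay":0,"az":0,"hand":1}
    - {"dx":0,"dy":1,"dz":0,"ax":0,"ay":0,"az":0,"hand":1}
    - {"dx":0,"dy":1,"dz":0,"ax":0,"ay":0,"az":0,"hand":1}

```text
t: 10.1
tool_pos: [546.4, -90.1, 88.9]
orientation: [180.0, 0.0, 174.7]
contact_force: [-0.1, 0.1, -1.6]
finger_gap: 0.267
grasp_force: 59.3
```

Request:
send_rows:
  plan:
    - {"dx":0,"dy":1,"dz":0,"ax":0,"ay":0,"az":0,"hand":1}
    - {"dx":0,"dy":1,"dz":0,"ax":0,"ay":0,"az":0,"hand":1}
    - {"dx":0,"dy":1,"dz":0,"ax":0,"ay":0,"az":0,"hand":1}
    - {"dx":0,"dy":1,"dz":0,"ax":0,"ay":0,"az":0,"hand":1}
    - {"dx":0,"dy":1,"dz":0,"ax":0,"ay":0,"az":0,"hand":1}
    - {"dx":0,"dy":1,"dz":0,"ax":0,"ay":0,"az":0,"hand":1}
    - {"dx":0,"dy":1,"dz":0,"ax":0,"ay":0,"az":0,"hand":1}
    - {"dx":0,"dy":1,"dz":0,"ax":0,"ay":0,"az":0,"hand":1}

```text
t: 10.9
tool_pos: [547.1, -82.1, 88.9]
orientation: [-180.0, -0.0, 174.7]
contact_force: [-0.2, 0.4, -2.4]
finger_gap: 0.267
grasp_force: 59.3
```

Request:
send_rows:
  plan:
    - {"dx":0,"dy":0,"dz":0,"ax":0,"ay":0,"az":0,"hand":1}

```text
t: 11.0
tool_pos: [547.1, -82.0, 88.9]
orientation: [180.0, -0.0, 174.7]
contact_force: [-0.2, -0.1, -1.2]
finger_gap: 0.263
grasp_force: 59.3
```

Request:
send_rows:
  plan:
    - {"dx":0,"dy":1,"dz":0,"ax":0,"ay":0,"az":0,"hand":1}
    - {"dx":0,"dy":1,"dz":0,"ax":0,"ay":0,"az":0,"hand":1}
    - {"dx":0,"dy":1,"dz":0,"ax":0,"ay":0,"az":0,"hand":1}
    - {"dx":0,"dy":1,"dz":0,"ax":0,"ay":0,"az":0,"hand":1}
    - {"dx":0,"dy":1,"dz":0,"ax":0,"ay":0,"az":0,"hand":1}
    - {"dx":0,"dy":1,"dz":0,"ax":0,"ay":0,"az":0,"hand":1}
    - {"dx":0,"dy":1,"dz":0,"ax":0,"ay":0,"az":0,"hand":1}
    - {"dx":0,"dy":1,"dz":0,"ax":0,"ay":0,"az":0,"hand":1}

```text
t: 11.8
tool_pos: [547.8, -74.1, 88.9]
orientation: [-180.0, 0.0, 174.7]
contact_force: [1.0, -0.5, -1.4]
finger_gap: 0.263
grasp_force: 59.3
```

Request:
send_rows:
  plan:
    - {"dx":0,"dy":0,"dz":0,"ax":0,"ay":0,"az":0,"hand":1}

```text
t: 11.9
tool_pos: [547.8, -74.0, 88.9]
orientation: [180.0, -0.0, 174.8]
contact_force: [-0.7, -0.4, -0.9]
finger_gap: 0.267
grasp_force: 59.3
```

Request:
send_rows:
  plan:
    - {"dx":0,"dy":1,"dz":0,"ax":0,"ay":0,"az":0,"hand":1}
    - {"dx":0,"dy":1,"dz":0,"ax":0,"ay":0,"az":0,"hand":1}
    - {"dx":0,"dy":1,"dz":0,"ax":0,"ay":0,"az":0,"hand":1}
    - {"dx":0,"dy":1,"dz":0,"ax":0,"ay":0,"az":0,"hand":1}
    - {"dx":0,"dy":1,"dz":0,"ax":0,"ay":0,"az":0,"hand":1}
    - {"dx":0,"dy":1,"dz":0,"ax":0,"ay":0,"az":0,"hand":1}
    - {"dx":0,"dy":1,"dz":0,"ax":0,"ay":0,"az":0,"hand":1}
    - {"dx":0,"dy":1,"dz":0,"ax":0,"ay":0,"az":0,"hand":1}

```text
t: 12.7
tool_pos: [548.6, -66.2, 88.9]
orientation: [-180.0, -0.0, 174.7]
contact_force: [-0.6, 0.1, -0.8]
finger_gap: 0.27
grasp_force: 59.3
```

Request:
send_rows:
  plan:
    - {"dx":0,"dy":0,"dz":0,"ax":0,"ay":0,"az":0,"hand":1}

```text
t: 12.8
tool_pos: [548.6, -66.1, 88.9]
orientation: [-180.0, -0.0, 174.8]
contact_force: [-0.3, -0.1, -2.0]
finger_gap: 0.266
grasp_force: 59.3
```

Request:
send_rows:
  plan:
    - {"dx":0,"dy":0,"dz":1,"ax":0,"ay":0,"az":0,"hand":1}
    - {"dx":0,"dy":0,"dz":1,"ax":0,"ay":0,"az":0,"hand":1}
    - {"dx":0,"dy":0,"dz":1,"ax":0,"ay":0,"az":0,"hand":1}
    - {"dx":0,"dy":0,"dz":0,"ax":0,"ay":0,"az":0,"hand":1}

```text
t: 13.2
tool_pos: [548.4, -66.2, 85.6]
orientation: [180.0, -0.0, 174.7]
contact_force: [-0.5, -0.2, -1.2]
finger_gap: 0.27
grasp_force: 59.3
```

Request:
send_rows:
  plan:
    - {"dx":0,"dy":1,"dz":0,"ax":0,"ay":0,"az":0,"hand":1}
    - {"dx":0,"dy":1,"dz":0,"ax":0,"ay":0,"az":0,"hand":1}
    - {"dx":0,"dy":1,"dz":0,"ax":0,"ay":0,"az":0,"hand":1}
    - {"dx":0,"dy":1,"dz":0,"ax":0,"ay":0,"az":0,"hand":1}
    - {"dx":0,"dy":1,"dz":0,"ax":0,"ay":0,"az":0,"hand":1}
    - {"dx":0,"dy":1,"dz":0,"ax":0,"ay":0,"az":0,"hand":1}

```text
t: 13.8
tool_pos: [549.1, -60.1, 85.9]
orientation: [-180.0, -0.0, 174.7]
contact_force: [0.5, -0.6, -0.5]
finger_gap: 0.266
grasp_force: 59.3
```

Request:
send_rows:
  plan:
    - {"dx":0,"dy":1,"dz":0,"ax":0,"ay":0,"az":0,"hand":1}
    - {"dx":0,"dy":1,"dz":0,"ax":0,"ay":0,"az":0,"hand":1}
    - {"dx":0,"dy":1,"dz":0,"ax":0,"ay":0,"az":0,"hand":1}
    - {"dx":0,"dy":1,"dz":0,"ax":0,"ay":0,"az":0,"hand":1}
    - {"dx":0,"dy":1,"dz":0,"ax":0,"ay":0,"az":0,"hand":1}
    - {"dx":0,"dy":1,"dz":0,"ax":0,"ay":0,"az":0,"hand":1}

```text
t: 14.4
tool_pos: [549.7, -54.2, 85.9]
orientation: [-180.0, -0.0, 174.7]
contact_force: [-0.6, -0.5, -1.9]
finger_gap: 0.268
grasp_force: 59.3
```

Request:
send_rows:
  plan:
    - {"dx":0,"dy":0,"dz":0,"ax":0,"ay":0,"az":0,"hand":1}

```text
t: 14.5
tool_pos: [549.7, -54.2, 85.9]
orientation: [180.0, -0.0, 174.7]
contact_force: [0.2, 0.6, -1.5]
finger_gap: 0.262
grasp_force: 59.3
```

Request:
send_rows:
  plan:
    - {"dx":0,"dy":1,"dz":0,"ax":0,"ay":0,"az":0,"hand":1}
    - {"dx":0,"dy":1,"dz":0,"ax":0,"ay":0,"az":0,"hand":1}
    - {"dx":0,"dy":1,"dz":0,"ax":0,"ay":0,"az":0,"hand":1}
    - {"dx":0,"dy":1,"dz":0,"ax":0,"ay":0,"az":0,"hand":1}
    - {"dx":0,"dy":1,"dz":0,"ax":0,"ay":0,"az":0,"hand":1}
    - {"dx":0,"dy":1,"dz":0,"ax":0,"ay":0,"az":0,"hand":1}

```text
t: 15.1
tool_pos: [550.2, -48.2, 85.9]
orientation: [-180.0, 0.0, 174.7]
contact_force: [-1.0, -0.0, -1.7]
finger_gap: 0.269
grasp_force: 59.3
```

Request:
send_rows:
  plan:
    - {"dx":0,"dy":0,"dz":0,"ax":0,"ay":0,"az":0,"hand":1}

```text
t: 15.2
tool_pos: [550.2, -48.2, 85.9]
orientation: [180.0, -0.0, 174.7]
contact_force: [0.4, -0.0, -0.7]
finger_gap: 0.262
grasp_force: 59.3
```

Request:
send_rows:
  plan:
    - {"dx":0,"dy":1,"dz":0,"ax":0,"ay":0,"az":0,"hand":1}
    - {"dx":0,"dy":1,"dz":0,"ax":0,"ay":0,"az":0,"hand":1}
    - {"dx":0,"dy":1,"dz":0,"ax":0,"ay":0,"az":0,"hand":1}
    - {"dx":0,"dy":1,"dz":0,"ax":0,"ay":0,"az":0,"hand":1}
    - {"dx":0,"dy":1,"dz":0,"ax":0,"ay":0,"az":0,"hand":1}

```text
t: 15.7
tool_pos: [550.7, -43.2, 85.9]
orientation: [-180.0, 0.0, 174.7]
contact_force: [0.4, -0.4, -2.5]
finger_gap: 0.264
grasp_force: 59.3
```

Request:
send_rows:
  plan:
    - {"dx":0,"dy":0,"dz":0,"ax":0,"ay":0,"az":0,"hand":1}

```text
t: 15.8
tool_pos: [550.7, -43.2, 85.9]
orientation: [180.0, 0.0, 174.7]
contact_force: [-0.4, 0.4, -1.0]
finger_gap: 0.269
grasp_force: 59.3
```

Request:
send_rows:
  plan:
    - {"dx":0,"dy":1,"dz":0,"ax":0,"ay":0,"az":0,"hand":1}
    - {"dx":0,"dy":1,"dz":0,"ax":0,"ay":0,"az":0,"hand":1}
    - {"dx":0,"dy":1,"dz":0,"ax":0,"ay":0,"az":0,"hand":1}
    - {"dx":0,"dy":1,"dz":0,"ax":0,"ay":0,"az":0,"hand":1}

```text
t: 16.2
tool_pos: [551.1, -39.4, 85.9]
orientation: [-180.0, 0.0, 174.7]
contact_force: [-1.2, -2.0, -1.8]
finger_gap: 0.266
grasp_force: 59.3
```

Request:
send_rows:
  plan:
    - {"dx":0,"dy":0,"dz":0,"ax":0,"ay":0,"az":0,"hand":1}

```text
t: 16.3
tool_pos: [551.0, -39.5, 85.9]
orientation: [-180.0, 0.0, 174.7]
contact_force: [-0.4, -1.5, -1.9]
finger_gap: 0.265
grasp_force: 59.3
```

Request:
send_rows:
  plan:
    - {"dx":0,"dy":1,"dz":0,"ax":0,"ay":0,"az":0,"hand":1}
    - {"dx":0,"dy":1,"dz":0,"ax":0,"ay":0,"az":0,"hand":1}
    - {"dx":0,"dy":1,"dz":0,"ax":0,"ay":0,"az":0,"hand":1}

```text
t: 16.6
tool_pos: [551.8, -36.8, 86.1]
orientation: [-180.0, 0.1, 174.7]
contact_force: [0.9, -4.5, -2.7]
finger_gap: 0.265
grasp_force: 59.4
```

Request:
send_rows:
  plan:
    - {"dx":0,"dy":0,"dz":0,"ax":0,"ay":0,"az":0,"hand":1}

```text
t: 16.7
tool_pos: [551.8, -36.7, 86.1]
orientation: [-180.0, 0.1, 174.7]
contact_force: [1.9, -3.8, -2.3]
finger_gap: 0.263
grasp_force: 59.4
```

Contact at y≈+14.7, d≈35: about 4 N sideways, consistent with the eye turned to about +0.79 rad. That puts the ring centre about 19 mm further in y. I'll lift, shift and lower gently.

Request:
send_rows:
  plan:
    - {"dx":0,"dy":-1,"dz":0,"ax":0,"ay":0,"az":0,"hand":1}
    - {"dx":0,"dy":0,"dz":-6,"ax":0,"ay":0,"az":0,"hand":1}
    - {"dx":0,"dy":0,"dz":-6,"ax":0,"ay":0,"az":0,"hand":1}
    - {"dx":0,"dy":0,"dz":-5,"ax":0,"ay":0,"az":0,"hand":1}
    - {"dx":0,"dy":7,"dz":0,"ax":0,"ay":0,"az":0,"hand":1}
    - {"dx":-1.5,"dy":7,"dz":0,"ax":0,"ay":0,"az":0,"hand":1}
    - {"dx":0,"dy":6,"dz":0,"ax":0,"ay":0,"az":0,"hand":1}
    - {"dx":0,"dy":0,"dz":0,"ax":0,"ay":0,"az":0,"hand":1}

```text
t: 17.5
tool_pos: [554.4, -16.3, 102.6]
orientation: [180.0, -0.0, 174.8]
contact_force: [-0.7, 0.1, -2.2]
finger_gap: 0.262
grasp_force: 59.4
```

Request:
send_rows:
  plan:
    - {"dx":0,"dy":0,"dz":1,"ax":0,"ay":0,"az":0,"hand":1}
    - {"dx":0,"dy":0,"dz":1,"ax":0,"ay":0,"az":0,"hand":1}
    - {"dx":0,"dy":0,"dz":1,"ax":0,"ay":0,"az":0,"hand":1}
    - {"dx":0,"dy":0,"dz":0,"ax":0,"ay":0,"az":0,"hand":1}

```text
t: 17.9
tool_pos: [554.4, -17.8, 99.6]
orientation: [180.0, -0.0, 174.7]
contact_force: [-0.0, -0.4, -1.1]
finger_gap: 0.266
grasp_force: 59.4
```

Request:
send_rows:
  plan:
    - {"dx":0,"dy":0,"dz":1,"ax":0,"ay":0,"az":0,"hand":1}
    - {"dx":0,"dy":0,"dz":1,"ax":0,"ay":0,"az":0,"hand":1}
    - {"dx":0,"dy":0,"dz":0,"ax":0,"ay":0,"az":0,"hand":1}

```text
t: 18.2
tool_pos: [554.4, -17.6, 97.7]
orientation: [180.0, -0.0, 174.7]
contact_force: [-0.2, -0.3, -1.4]
finger_gap: 0.265
grasp_force: 59.4
```

Request:
send_rows:
  plan:
    - {"dx":0,"dy":0,"dz":1,"ax":0,"ay":0,"az":0,"hand":1}
    - {"dx":0,"dy":0,"dz":0.5,"ax":0,"ay":0,"az":0,"hand":1}
    - {"dx":0,"dy":0,"dz":0,"ax":0,"ay":0,"az":0,"hand":1}

```text
t: 18.5
tool_pos: [554.5, -17.6, 96.3]
orientation: [180.0, -0.0, 174.7]
contact_force: [0.7, -0.1, -0.7]
finger_gap: 0.266
grasp_force: 59.4
```

Request:
send_rows:
  plan:
    - {"dx":0,"dy":0,"dz":1,"ax":0,"ay":0,"az":0,"hand":1}
    - {"dx":0,"dy":0,"dz":0,"ax":0,"ay":0,"az":0,"hand":1}

```text
t: 18.7
tool_pos: [554.5, -17.5, 95.3]
orientation: [180.0, -0.0, 174.7]
contact_force: [0.4, -0.1, -1.4]
finger_gap: 0.268
grasp_force: 59.4
```

Request:
send_rows:
  plan:
    - {"dx":0,"dy":0,"dz":1,"ax":0,"ay":0,"az":0,"hand":1}
    - {"dx":0,"dy":0,"dz":1,"ax":0,"ay":0,"az":0,"hand":1}
    - {"dx":0,"dy":0,"dz":0,"ax":0,"ay":0,"az":0,"hand":1}

```text
t: 19.0
tool_pos: [554.4, -17.5, 93.2]
orientation: [180.0, -0.0, 174.7]
contact_force: [0.3, -0.2, -1.4]
finger_gap: 0.266
grasp_force: 59.4
```

Request:
send_rows:
  plan:
    - {"dx":0,"dy":0,"dz":1,"ax":0,"ay":0,"az":0,"hand":1}
    - {"dx":0,"dy":0,"dz":0,"ax":0,"ay":0,"az":0,"hand":1}

```text
t: 19.2
tool_pos: [554.5, -17.6, 92.3]
orientation: [180.0, -0.0, 174.7]
contact_force: [0.2, -0.6, -1.4]
finger_gap: 0.267
grasp_force: 59.4
```

The tip is down past the ring top with no resistance. I'll lower fully, then swing the eye along its arc towards the middle, which also confirms the catch.

Request:
send_rows:
  plan:
    - {"dx":0,"dy":0,"dz":2,"ax":0,"ay":0,"az":0,"hand":1}
    - {"dx":0,"dy":0,"dz":2,"ax":0,"ay":0,"az":0,"hand":1}
    - {"dx":0,"dy":0,"dz":2,"ax":0,"ay":0,"az":0,"hand":1}
    - {"dx":0,"dy":0,"dz":0,"ax":0,"ay":0,"az":0,"hand":1}

```text
t: 19.6
tool_pos: [554.3, -17.5, 85.9]
orientation: [180.0, -0.0, 174.7]
contact_force: [0.0, 0.0, -0.9]
finger_gap: 0.268
grasp_force: 59.4
```

Request:
send_rows:
  plan:
    - {"dx":2.5,"dy":-2.9,"dz":0,"ax":0,"ay":0,"az":0,"hand":1}
    - {"dx":2.5,"dy":-2.9,"dz":0,"ax":0,"ay":0,"az":0,"hand":1}
    - {"dx":2,"dy":-3.2,"dz":0,"ax":0,"ay":0,"az":0,"hand":1}
    - {"dx":0,"dy":0,"dz":0,"ax":0,"ay":0,"az":0,"hand":1}

```text
t: 20.0
tool_pos: [546.7, -26.2, 86.6]
orientation: [180.0, 0.0, 174.7]
contact_force: [1.5, 1.5, -1.4]
finger_gap: 0.266
grasp_force: 59.4
```

Request:
send_rows:
  plan:
    - {"dx":2,"dy":-3.2,"dz":0,"ax":0,"ay":0,"az":0,"hand":1}
    - {"dx":0,"dy":0,"dz":0,"ax":0,"ay":0,"az":0,"hand":1}

```text
t: 20.2
tool_pos: [544.6, -29.2, 86.6]
orientation: [-180.0, 0.0, 174.7]
contact_force: [2.3, 0.9, -1.6]
finger_gap: 0.268
grasp_force: 59.4
```

Request:
send_rows:
  plan:
    - {"dx":1.5,"dy":-3.5,"dz":0,"ax":0,"ay":0,"az":0,"hand":1}
    - {"dx":1.5,"dy":-3.5,"dz":0,"ax":0,"ay":0,"az":0,"hand":1}
    - {"dx":0.8,"dy":-3.6,"dz":0,"ax":0,"ay":0,"az":0,"hand":1}
    - {"dx":0.8,"dy":-3.6,"dz":0,"ax":0,"ay":0,"az":0,"hand":1}
    - {"dx":0.3,"dy":-3,"dz":0,"ax":0,"ay":0,"az":0,"hand":1}
    - {"dx":0,"dy":0,"dz":0,"ax":0,"ay":0,"az":0,"hand":1}

```text
t: 20.8
tool_pos: [537.8, -46.0, 86.4]
orientation: [-180.0, -0.0, 174.7]
contact_force: [2.7, 1.5, -0.9]
finger_gap: 0.267
grasp_force: 59.5
```

Request:
send_rows:
  plan:
    - {"dx":1,"dy":0,"dz":0,"ax":0,"ay":0,"az":0,"hand":1}
    - {"dx":1,"dy":0,"dz":0,"ax":0,"ay":0,"az":0,"hand":1}
    - {"dx":1,"dy":0,"dz":0,"ax":0,"ay":0,"az":0,"hand":1}
    - {"dx":1,"dy":0,"dz":0,"ax":0,"ay":0,"az":0,"hand":1}
    - {"dx":1,"dy":0,"dz":0,"ax":0,"ay":0,"az":0,"hand":1}
    - {"dx":1,"dy":0,"dz":0,"ax":0,"ay":0,"az":0,"hand":1}
    - {"dx":1,"dy":0,"dz":0,"ax":0,"ay":0,"az":0,"hand":1}
    - {"dx":1,"dy":0,"dz":0,"ax":0,"ay":0,"az":0,"hand":1}

```text
t: 21.6
tool_pos: [530.0, -44.8, 86.4]
orientation: [-180.0, 0.0, 174.7]
contact_force: [4.4, 2.0, -2.0]
finger_gap: 0.266
grasp_force: 59.5
```

Request:
send_rows:
  plan:
    - {"dx":1,"dy":0,"dz":0,"ax":0,"ay":0,"az":0,"hand":1}
    - {"dx":1,"dy":0,"dz":0,"ax":0,"ay":0,"az":0,"hand":1}
    - {"dx":1,"dy":0,"dz":0,"ax":0,"ay":0,"az":0,"hand":1}
    - {"dx":1,"dy":0,"dz":0,"ax":0,"ay":0,"az":0,"hand":1}

```text
t: 22.0
tool_pos: [526.0, -44.5, 86.4]
orientation: [180.0, 0.0, 174.7]
contact_force: [4.7, 1.9, -2.6]
finger_gap: 0.268
grasp_force: 59.5
```

The eye is caught: a steady 4.5 N or so, matching the drag, while it draws. I'll pull on smoothly at 50 mm/s.

Request:
send_rows:
  plan:
    - {"dx":2,"dy":0,"dz":0,"ax":0,"ay":0,"az":0,"hand":1}
    - {"dx":3,"dy":0,"dz":0,"ax":0,"ay":0,"az":0,"hand":1}
    - {"dx":4,"dy":0,"dz":0,"ax":0,"ay":0,"az":0,"hand":1}
    - {"dx":5,"dy":0,"dz":0,"ax":0,"ay":0,"az":0,"hand":1}
    - {"dx":5,"dy":0,"dz":0,"ax":0,"ay":0,"az":0,"hand":1}
    - {"dx":5,"dy":0,"dz":0,"ax":0,"ay":0,"az":0,"hand":1}
    - {"dx":5,"dy":0,"dz":0,"ax":0,"ay":0,"az":0,"hand":1}
    - {"dx":5,"dy":0,"dz":0,"ax":0,"ay":0,"az":0,"hand":1}

```text
t: 22.8
tool_pos: [491.8, -41.3, 86.4]
orientation: [-180.0, 0.0, 174.7]
contact_force: [4.3, 1.7, -1.8]
finger_gap: 0.271
grasp_force: 59.5
```

Request:
send_rows:
  plan:
    - {"dx":5,"dy":0,"dz":0,"ax":0,"ay":0,"az":0,"hand":1}
    - {"dx":5,"dy":0,"dz":0,"ax":0,"ay":0,"az":0,"hand":1}
    - {"dx":5,"dy":0,"dz":0,"ax":0,"ay":0,"az":0,"hand":1}
    - {"dx":5,"dy":0,"dz":0,"ax":0,"ay":0,"az":0,"hand":1}
    - {"dx":5,"dy":0,"dz":0,"ax":0,"ay":0,"az":0,"hand":1}
    - {"dx":4,"dy":0,"dz":0,"ax":0,"ay":0,"az":0,"hand":1}
    - {"dx":3,"dy":0,"dz":0,"ax":0,"ay":0,"az":0,"hand":1}
    - {"dx":2,"dy":0,"dz":0,"ax":0,"ay":0,"az":0,"hand":1}

```text
t: 23.6
tool_pos: [458.0, -38.2, 86.4]
orientation: [180.0, -0.0, 174.7]
contact_force: [3.7, 2.4, -2.1]
finger_gap: 0.269
grasp_force: 59.5
```

Request:
send_rows:
  plan:
    - {"dx":2,"dy":0,"dz":0,"ax":0,"ay":0,"az":0,"hand":1}
    - {"dx":2,"dy":0,"dz":0,"ax":0,"ay":0,"az":0,"hand":1}
    - {"dx":2,"dy":0,"dz":0,"ax":0,"ay":0,"az":0,"hand":1}
    - {"dx":1,"dy":0,"dz":0,"ax":0,"ay":0,"az":0,"hand":1}

```text
t: 24.0
tool_pos: [451.2, -37.6, 86.3]
orientation: [180.0, -0.0, 174.7]
contact_force: [4.6, 1.9, -1.2]
finger_gap: 0.262
grasp_force: 59.5
```

Request:
send_rows:
  plan:
    - {"dx":2,"dy":0,"dz":0,"ax":0,"ay":0,"az":0,"hand":1}
    - {"dx":2,"dy":0,"dz":0,"ax":0,"ay":0,"az":0,"hand":1}
    - {"dx":2,"dy":0,"dz":0,"ax":0,"ay":0,"az":0,"hand":1}
    - {"dx":2,"dy":0,"dz":0,"ax":0,"ay":0,"az":0,"hand":1}
    - {"dx":2,"dy":0,"dz":0,"ax":0,"ay":0,"az":0,"hand":1}
    - {"dx":1,"dy":0,"dz":0,"ax":0,"ay":0,"az":0,"hand":1}
    - {"dx":1,"dy":0,"dz":0,"ax":0,"ay":0,"az":0,"hand":1}
    - {"dx":1,"dy":0,"dz":0,"ax":0,"ay":0,"az":0,"hand":1}

```text
t: 24.8
tool_pos: [438.4, -36.4, 86.4]
orientation: [-180.0, 0.0, 174.7]
contact_force: [4.8, 1.5, -1.8]
finger_gap: 0.268
grasp_force: 59.5
```

Request:
send_rows:
  plan:
    - {"dx":1,"dy":0,"dz":0,"ax":0,"ay":0,"az":0,"hand":1}
    - {"dx":1,"dy":0,"dz":0,"ax":0,"ay":0,"az":0,"hand":1}

```text
t: 25.0
tool_pos: [436.4, -36.2, 86.4]
orientation: [180.0, 0.0, 174.7]
contact_force: [4.0, 1.5, -1.6]
finger_gap: 0.264
grasp_force: 59.5
```

Request:
send_rows:
  plan:
    - {"dx":1,"dy":0,"dz":0,"ax":0,"ay":0,"az":0,"hand":1}
    - {"dx":1,"dy":0,"dz":0,"ax":0,"ay":0,"az":0,"hand":1}
    - {"dx":1,"dy":0,"dz":0,"ax":0,"ay":0,"az":0,"hand":1}
    - {"dx":1,"dy":0,"dz":0,"ax":0,"ay":0,"az":0,"hand":1}

```text
t: 25.4
tool_pos: [432.4, -35.8, 86.4]
orientation: [-180.0, -0.0, 174.7]
contact_force: [3.5, 1.0, -3.4]
finger_gap: 0.268
grasp_force: 59.5
```

Request:
send_rows:
  plan:
    - {"dx":1,"dy":0,"dz":0,"ax":0,"ay":0,"az":0,"hand":1}
    - {"dx":1,"dy":0,"dz":0,"ax":0,"ay":0,"az":0,"hand":1}

```text
t: 25.6
tool_pos: [430.4, -35.7, 86.4]
orientation: [-180.0, -0.0, 174.7]
contact_force: [4.9, 2.3, 0.3]
finger_gap: 0.26
grasp_force: 59.5
```

Request:
send_rows:
  plan:
    - {"dx":1,"dy":0,"dz":0,"ax":0,"ay":0,"az":0,"hand":1}
    - {"dx":1,"dy":0,"dz":0,"ax":0,"ay":0,"az":0,"hand":1}

```text
t: 25.8
tool_pos: [428.4, -35.5, 86.4]
orientation: [-180.0, -0.0, 174.7]
contact_force: [3.7, 1.9, -1.7]
finger_gap: 0.263
grasp_force: 59.5
```

Request:
send_rows:
  plan:
    - {"dx":1,"dy":0,"dz":0,"ax":0,"ay":0,"az":0,"hand":1}
    - {"dx":1,"dy":0,"dz":0,"ax":0,"ay":0,"az":0,"hand":1}

```text
t: 26.0
tool_pos: [426.4, -35.3, 86.4]
orientation: [-180.0, -0.0, 174.7]
contact_force: [4.5, 1.6, -1.7]
finger_gap: 0.264
grasp_force: 59.5
```

Request:
send_rows:
  plan:
    - {"dx":1,"dy":0,"dz":0,"ax":0,"ay":0,"az":0,"hand":1}
    - {"dx":0.5,"dy":0,"dz":0,"ax":0,"ay":0,"az":0,"hand":1}

```text
t: 26.2
tool_pos: [425.4, -35.4, 86.6]
orientation: [-180.0, 0.1, 174.7]
contact_force: [5.5, 1.7, -2.2]
finger_gap: 0.268
grasp_force: 59.4
```

Request:
send_rows:
  plan:
    - {"dx":0.5,"dy":0,"dz":0,"ax":0,"ay":0,"az":0,"hand":1}
    - {"dx":0,"dy":0,"dz":0,"ax":0,"ay":0,"az":0,"hand":1}

```text
t: 26.4
tool_pos: [425.2, -35.4, 86.7]
orientation: [-180.0, 0.1, 174.7]
contact_force: [6.5, 1.3, -1.9]
finger_gap: 0.267
grasp_force: 59.4
```

Force rises to 6.5 N and the tool no longer moves, so the tray is at its stop. Now I'll take up the slack, lift the tip out and back away.

Request:
send_rows:
  plan:
    - {"dx":0,"dy":0,"dz":0,"ax":0,"ay":0,"az":0,"hand":1}
    - {"dx":0,"dy":0,"dz":0,"ax":0,"ay":0,"az":0,"hand":1}
    - {"dx":-2,"dy":0,"dz":0,"ax":0,"ay":0,"az":0,"hand":1}
    - {"dx":-2,"dy":0.5,"dz":0,"ax":0,"ay":0,"az":0,"hand":1}
    - {"dx":-1,"dy":0.5,"dz":0,"ax":0,"ay":0,"az":0,"hand":1}
    - {"dx":0,"dy":0,"dz":0,"ax":0,"ay":0,"az":0,"hand":1}

```text
t: 27.0
tool_pos: [429.1, -34.5, 86.1]
orientation: [180.0, -0.1, 174.7]
contact_force: [-0.5, 0.4, -2.3]
finger_gap: 0.265
grasp_force: 59.4
```

Request:
send_rows:
  plan:
    - {"dx":0,"dy":0,"dz":-2,"ax":0,"ay":0,"az":0,"hand":1}
    - {"dx":0,"dy":0,"dz":-3,"ax":0,"ay":0,"az":0,"hand":1}
    - {"dx":0,"dy":0,"dz":-3,"ax":0,"ay":0,"az":0,"hand":1}
    - {"dx":0,"dy":0,"dz":0,"ax":0,"ay":0,"az":0,"hand":1}

```text
t: 27.4
tool_pos: [429.9, -34.7, 95.0]
orientation: [-180.0, 0.1, 174.7]
contact_force: [0.2, -0.6, -0.7]
finger_gap: 0.266
grasp_force: 59.4
```

Request:
send_rows:
  plan:
    - {"dx":0,"dy":0,"dz":-4,"ax":0,"ay":0,"az":0,"hand":1}
    - {"dx":0,"dy":0,"dz":-5,"ax":0,"ay":0,"az":0,"hand":1}
    - {"dx":0,"dy":0,"dz":-6,"ax":0,"ay":0,"az":0,"hand":1}
    - {"dx":0,"dy":0,"dz":-6,"ax":0,"ay":0,"az":0,"hand":1}
    - {"dx":0,"dy":0,"dz":-6,"ax":0,"ay":0,"az":0,"hand":1}
    - {"dx":0,"dy":0,"dz":0,"ax":0,"ay":0,"az":0,"hand":1}

```text
t: 28.0
tool_pos: [430.2, -34.8, 122.5]
orientation: [-180.0, 0.1, 174.7]
contact_force: [0.6, -0.2, -2.1]
finger_gap: 0.268
grasp_force: 59.4
```

Request:
send_rows:
  plan:
    - {"dx":-7,"dy":-40,"dz":0,"ax":0,"ay":0,"az":0,"hand":1}
    - {"dx":-8,"dy":-41,"dz":0,"ax":0,"ay":0,"az":0,"hand":1}
    - {"dx":-8,"dy":-41,"dz":0,"ax":0,"ay":0,"az":0,"hand":1}
    - {"dx":-8,"dy":-41,"dz":0,"ax":0,"ay":0,"az":0,"hand":1}
    - {"dx":-8,"dy":-41,"dz":0,"ax":0,"ay":0,"az":0,"hand":1}
    - {"dx":-8,"dy":-41,"dz":0,"ax":0,"ay":0,"az":0,"hand":1}
    - {"dx":-7,"dy":-40,"dz":0,"ax":0,"ay":0,"az":-0.03,"hand":1}
    - {"dx":0,"dy":0,"dz":0,"ax":0,"ay":0,"az":0,"hand":1}

```text
t: 28.8
tool_pos: [457.7, -328.9, 122.2]
orientation: [-179.8, 0.2, 176.3]
contact_force: [1.3, -0.3, -1.3]
finger_gap: 0.264
grasp_force: 59.7
```

Request:
send_rows:
  plan:
    - {"dx":0,"dy":0,"dz":10,"ax":0,"ay":0,"az":0,"hand":1}
    - {"dx":0,"dy":0,"dz":12,"ax":0,"ay":0,"az":0,"hand":1}
    - {"dx":0,"dy":0,"dz":10,"ax":0,"ay":0,"az":0,"hand":1}
    - {"dx":0,"dy":0,"dz":5,"ax":0,"ay":0,"az":0,"hand":1}
    - {"dx":0,"dy":0,"dz":3,"ax":0,"ay":0,"az":0,"hand":1}
    - {"dx":0,"dy":0,"dz":1,"ax":0,"ay":0,"az":0,"hand":1}
    - {"dx":0,"dy":0,"dz":0,"ax":0,"ay":0,"az":0,"hand":1}

```text
t: 29.5
tool_pos: [457.4, -323.3, 80.5]
orientation: [-180.0, 0.0, 176.5]
contact_force: [-0.1, 0.4, -1.3]
finger_gap: 0.265
grasp_force: 59.7
```

Run:
```python
from h import *
I=grab_frame("top");S=grab_frame("side")
A=cv2.resize(I[125:350,240:500],None,fx=2.6,fy=2.6)[:585]
B=cv2.resize(S[170:350,230:480],None,fx=1.2,fy=1.2)
cv2.imwrite("pics/d.png",cv2.resize(S[150:375,200:500],None,fx=2.6,fy=2.6,interpolation=2)); cv2.imwrite("pics/top_d.png",A)
print(ctrl.observe()["contact_force"])
```

```text
[ 1.16849129 -0.15714814 -2.19971197]
```

View pics/d.png

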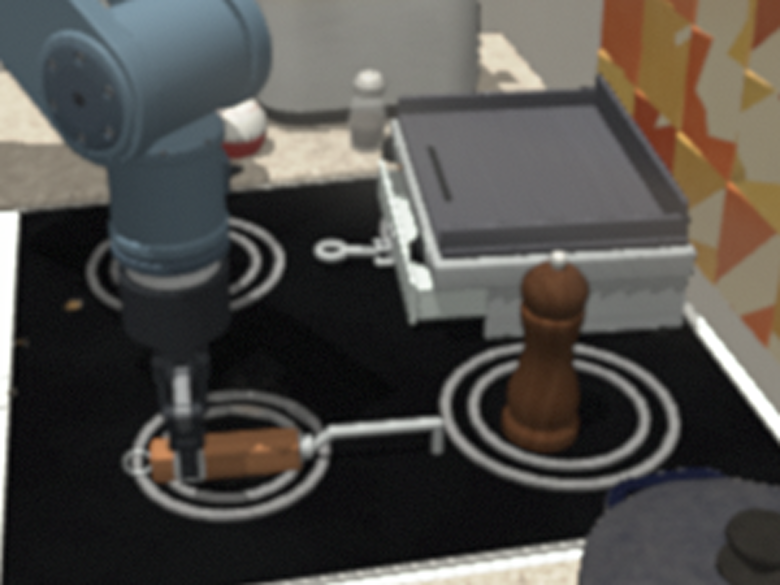

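The side view shows the tray out, with its eye free at (330,250). The hook is back over its ring with its tip at (437,450), and the mill is still standing. I'll lower the last 1–2 mm and release.

Request:
send_rows:
  plan:
    - {"dx":0,"dy":0,"dz":0.8,"ax":0,"ay":0,"az":0,"hand":1}
    - {"dx":0,"dy":0,"dz":0.6,"ax":0,"ay":0,"az":0,"hand":1}
    - {"dx":0,"dy":0,"dz":0,"ax":0,"ay":0,"az":0,"hand":1}

```text
t: 29.9
tool_pos: [457.2, -323.4, 79.1]
orientation: [-180.0, 0.0, 176.5]
contact_force: [0.1, 0.3, -1.4]
finger_gap: 0.266
grasp_force: 59.7
```

Request:
send_rows:
  grip_force: 20
  plan:
    - {"dx":0,"dy":0,"dz":0,"ax":0,"ay":0,"az":0,"hand":0.3}
    - {"dx":0,"dy":0,"dz":0,"ax":0,"ay":0,"az":0,"hand":0}
    - {"dx":0,"dy":0,"dz":0,"ax":0,"ay":0,"az":0,"hand":-0.5}
    - {"dx":0,"dy":0,"dz":0,"ax":0,"ay":0,"az":0,"hand":-1}
    - {"dx":0,"dy":0,"dz":0,"ax":0,"ay":0,"az":0,"hand":-1}
    - {"dx":0,"dy":0,"dz":0,"ax":0,"ay":0,"az":0,"hand":-1}
    - {"dx":0,"dy":0,"dz":0,"ax":0,"ay":0,"az":0,"hand":-1}

```text
t: 30.6
tool_pos: [457.2, -323.3, 79.0]
orientation: [-180.0, 0.0, 176.5]
contact_force: [-0.1, 0.7, -0.2]
finger_gap: 1.002
grasp_force: 0.0
```

Request:
send_rows:
  plan:
    - {"dx":0,"dy":0,"dz":-10,"ax":0,"ay":0,"az":0,"hand":-1}
    - {"dx":0,"dy":0,"dz":-20,"ax":0,"ay":0,"az":0,"hand":-1}
    - {"dx":0,"dy":0,"dz":-40,"ax":0,"ay":0,"az":0,"hand":-1}
    - {"dx":0,"dy":0,"dz":-40,"ax":0,"ay":0,"az":0,"hand":-1}
    - {"dx":0,"dy":0,"dz":-40,"ax":0,"ay":0,"az":0,"hand":-1}
    - {"dx":0,"dy":0,"dz":0,"ax":0,"ay":0,"az":0,"hand":-1}

```text
t: 31.2
tool_pos: [459.6, -325.7, 236.5]
orientation: [-179.5, 0.5, 176.5]
contact_force: [0.2, -0.9, 0.6]
finger_gap: 1.001
grasp_force: 0.0
```

Run:
```python
from h import *
I=grab_frame("top");S=grab_frame("side")
c=np.zeros((450,800,3),np.uint8);c[:,:400]=cv2.resize(S[150:375,250:450],(400,450));c[:,400:]=cv2.resize(I[140:365,260:460],(400,450));cv2.imwrite("pics/e.png",c)
```

```text
(no output)
```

View pics/e.png

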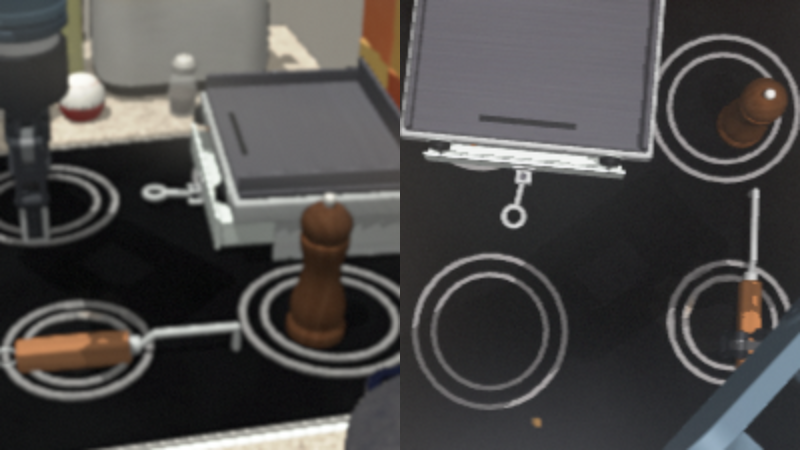

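The hook lies flat and released where it started, at (750,280) in the right half of the picture. The tray stands out with its eye free at (513,215), and the bystanders have not moved.

```bash
python3 -c "
from workcell import ticket; print(ticket.job_done())"
```

```text
the job is handed in; nothing more can be done
None
```

The drip tray is drawn out to its stop, the hook is unhooked and lying flat where it started, and the job is handed in, at about 31 s of the 72 s; the judge's verdict was not shown.

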